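Stir up settled lacquer on the touch mixer

ROBOT

A 6-joint arm with a two-finger parallel gripper is mounted at the origin on the work surface. World frame = base frame: x ahead of the robot, y to its left, z up, the work surface at z = 0. Lengths are in mm, angles in rad, forces in N, time in s.
With the tool pointing down it reaches from about 275 to 750 mm from the base axis. Payload 10.2 kg.
Tool frame: the origin (TCP) lies between the finger pads; the fingertips stand 11 mm ahead of it and the grasp point (between the pads) lies 8 mm behind it (ctrl.nose_length is the distance from the TCP to the fingertips, in mm); x points along the fingers, y is the direction in which the jaws open and shut, and the axes are right-handed (so a half turn about x gives the same grasp; the last joint's range is limited). The gripper opens to 85 mm and grips with 20 to 120 N. Pads are 22 mm wide; open, the fingers measure 114 mm over their backs; the gripper's body (76 mm by 85 mm) begins 54 mm behind the grasp point. The pads swing forward as they close: fully open they stand 13 mm farther back than shut.
Start: joints at [0.894, 0.313, 1.498, -0, 1.331, -0.223], TCP at [230.165, 471.864, 242.294] pointing down, gripper open.
Joint ranges: [-2.94, 2.94], [-0.97, 2.17], [0.19, 2.56], [-1.23, 4.37], [0.02, 3.11], [-2.88, 2.88]. Speed limits (rad/s): [2.39, 2.39, 3.01, 3.14, 3.14, 3.14].

INTERFACE

Orientations are given as a unit quaternion [w, x, y, z].
In Python, from rig import ctrl, capture, ticket gives the robot as it stands.
- The arm moves only by the tool step_arm, never from a script. Its argument "commands" is a list of rows, each a list of 2 entries, a list of its own where there are three numbers: the shift along the world's x, y, z normalised to -1 to 1, where 1 is 0.04 m, then the turn about the world's z normalised to -1 to 1, where 1 is 180 degrees. A call has 1 to 5 rows; each row shifts and turns the commanded pose from where the row before left it; what a row does not reach is not made up. A row lasts 1/10 s, in which the tool goes at most 50 mm and 8.59 degrees, less where a joint would pass 70% of its speed; a pose out of reach is approached as far as the arm can. A call with a number of a shift or a turn outside -1 to 1 is refused whole. A call with a gripper value outside its range is refused whole. "gripper" is the closure, from -1 (fully open) to 1 (shut), so that 0 is half open, set as the call begins (left out, the last holds). The fingers move at their own pace and stop on an object; "force" is the grip in N (left out, the last holds). Time passes only in rows, so rows that do not move let the fingers close. It gives the time, the measured TCP pose, the force and the opening at its end, in the units of the state.
- ctrl.sense(): the state, without advancing time (a new reading comes with each control period).
- capture(name): name is "scene" or "top" or "wrist"; returns a dict with "image" (400x640x3 uint8, blue, green, red), "fov_y" (degrees; the focal length in pixels is half the picture's height over the tangent of half this angle, whatever the lens; pixels are square), "cx", "cy" (the principal point, pixels), "k1" (the pictures are not rectified: a ray, as slopes to the right and down, at radius r is drawn at 1 + k1 r^2 times it, then the intrinsics apply), "origin" and "orientation" of the camera in the world. Camera axes: x right, y down, z forward; pixel columns grow to the right and rows downward; lengths in mm; the calibration is good to about 2 mm. A picture is of the moment at which its call begins. There is no depth.
- ticket.finish_job(): hands the job in, once; it reports no verdict.
The state is a dict: "time_s": time; "joints": joint angles; "dq": joint speeds; "tau": joint torques, N m; "eef_pos": TCP position; "ee_rot": TCP orientation; "force": force on the tool from outside, world axes, zero at the start; "wrist_torque": the same for the moment, N m; "grip_width": opening from 0.0 (shut) to 1.0 (fully open).
Only numpy, scipy, OpenCV 4.12 (cv2) and the standard library are available. Lean on these libraries where they do the work, as an engineer would, in place of code of your own. Each camera call takes 0.05 s, during which the arm holds its last target.

TASK

The lacquer in the tall glass bottle has settled: pick the bottle up and press it down upright in the rubber cup on top of the touch mixer until the cup is fully depressed, keeping hold of it and keeping the cup down for at least two seconds. Then set the bottle down gently, standing upright in the steel tray beside the brush. Keep the bottle upright all the while and leave everything else where it is.

Things in the scene. Friction and masses are not known exactly. Their poses are not given: they have to be found in the camera images.
- bottle: Tall amber glass bottle with a paper label and a black screw cap (cap fixed to it), loose, 0.22 to 0.38 kg. Round: straight wall 58 mm in diameter from its flat foot up to 82 mm, then a shoulder tapering to the neck (32 mm at 99 mm), cap 38 mm in diameter from 101 to 125 mm, the full height. Origin: centre of the foot; z up its axis. Stands on the bench at the start.
- cup (a point): Centre of the flat floor of the mixer's round black rubber cup, on which the bottle's foot is pressed; z up. 126 mm above the bench when up; it sinks with the cup. The cup's floor is 74 mm or more across inside a lip 7 mm high, which flares outwards to 83 mm across inside and 91 mm outside at its rim: the bottle's foot fits inside the lip with about 10 mm to spare all round.
- mixer_head (a joint): How far the mixer's sprung cup is pressed down, in m: 0 up, 0.008 fully depressed (rigid stop). It slides straight down. The preloaded spring starts to yield at a push of about 4.6 N on the cup (more than the bottle weighs) and needs about 10.2 N at full depth; it springs back when let go. The cup itself does not turn or shake in this scene.
- mixer: Touch mixer: white housing 150 mm (its x) by 126 mm (its y), 100 mm high, on rubber feet, fixed to the bench by suction, with a sloped grey control panel with knob and switch at its +x end, the black rubber cup centred on top (rim at 133 mm) and a thin cable lying on the bench from its -x end. Origin: on the bench below the centre of the cup; z up.
- tray: Shallow steel tray, 170 mm (its x) by 210 mm (its y), rim 19 mm high, walls and floor 4 mm thick, inside 162 by 202 mm; stays fixed on the bench. Origin: centre of its underside; z up. The brush lies along its +x side; the -x half is free.
- brush: Flat lacquer brush, loose, lying in the tray along the tray's y: 146 mm long along its own x (70 mm of wooden handle to -x of its origin, ferrule and bristles to +x), up to 27 mm wide and 11 mm thick. Origin: on its underside.
- jar: Squat amber glass jar with a wide black cap, loose bystander: 68 mm in diameter, 65 mm high. Origin: centre of its foot.
- dish: Shallow brass dish, loose bystander: 164 mm across, 20 mm high. Origin: centre of its underside.
- square: Steel square, loose bystander: foot bar 22 x 85 x 22 mm (its y the long way) with an upright blade to 120 mm height at its -y end. Origin: centre of its underside.

How it is judged (in metres and radians):
On the way:
1. the bottle, held between the fingers and upright in the cup, keeps the cup fully depressed (within 1.5 mm of its stop) for two seconds (1.7 s are enough) (value of joint mixer_head above 0.0065 m and contact force between bottle and mixer above 4 N and horizontal distance between bottle and cup below 0.013 m and z of bottle in the frame of cup below 0.004 m and angle between bottle's own z axis and vertical below 0.14 rad and contact force between the fingers and bottle above 1 N and z of the grasp point in the frame of bottle below 0.13 m), for 1.7 s.
At the end, for the whole second after the job is handed in: The bottle stands released and at rest in the tray, its foot flat on the tray's floor (within 3 mm), upright (within 0.06 rad) and not on the brush; the mixer's cup is back up (within 2 mm) (x of bottle in the frame of tray between -0.06 and 0.06 m and y of bottle in the frame of tray between -0.08 and 0.08 m and z of bottle in the frame of tray between 0.001 and 0.007 m and angle between bottle's own z axis and vertical below 0.06 rad and linear speed of bottle below 0.02 m/s and value of joint mixer_head below 0.002 m and contact force between bottle and brush below 2 N); the robot touches nothing.
It fails at once if the bottle tipped by more than 0.5 rad (angle between bottle's own z axis and vertical above 0.5 rad).
It fails at once if the bottle dropped (falling free of the fingers faster than 0.6 m/s) (contact force between the fingers and bottle below 0.01 N and linear speed of bottle above 0.6 m/s).
It fails at once if the jar, dish, square or brush moved by more than 40 mm (distance of any of jar, dish, square, brush from where it was at the start of the episode above 0.04 m).
It also fails if it takes over 59 s, if anything falls off the work surface, if the arm or the gripper's body presses on something with over 40 N, if the wrist force passes 120 N, or if a joint passes its speed limit or range.

## Working session

There is one attempt and no reset: what is moved stays moved. The work goes in short steps, Python scripts to look and compute and a tool call to move; the robot and the scene stay as the last step left them, time stands still between calls to the robot, and variables do not carry over. Pictures are saved under pics/ and viewed, and the job is handed in when it is done.

Besides the shell and the picture viewer there is one more tool, called after "Emit:" in YAML: its name, and indented under it one key for each argument. step_arm: Moves the arm, as the interface text tells. Its arguments: {"type":"object","properties":{"commands":{"type":"array","items":{"type":"array"}},"gripper":{"type":"number"},"force":{"type":"number"}},"required":["commands"]}

```bash
ls; mkdir -p pics; python3 - <<'E'
from rig import ctrl,capture,ticket
import cv2,json
for n in ["scene","top","wrist"]:
    c=capture(n); cv2.imwrite(f"pics/{n}0.png",c["image"]); print(n,{k:v for k,v in c.items() if k!="image"})
print(ctrl.sense())
E
```

```text
pics
scene {'fov_y': 47.38428937356326, 'cx': 315.7251396308656, 'cy': 193.13661117588606, 'k1': -0.08621481232587201, 'origin': array([ 985.67167889, -333.97739151, 1007.40490787]), 'orientation': array([-0.24300503,  0.86859662,  0.41745654, -0.11053731])}
top {'fov_y': 54.50334442434542, 'cx': 325.86724292543374, 'cy': 204.1844521423183, 'k1': -0.09435293000447864, 'origin': array([400.64767931,   6.82816866, 995.27398233]), 'orientation': array([-0.08341154,  0.71203752, -0.69287487,  0.07726253])}
wrist {'fov_y': 71.9446056925506, 'cx': 322.46413403500827, 'cy': 200.34459370766567, 'k1': -0.04812354844923992, 'origin': array([166.82206834, 502.31136712, 372.96339113]), 'orientation': array([0.11893403, 0.83946856, 0.52504923, 0.0739631 ])}
{'time_s': 0.15, 'joints': array([ 8.93582045e-01,  3.13336010e-01,  1.49824141e+00, -1.40478063e-05,
        1.33096735e+00, -2.23425510e-01]), 'dq': array([ 0.00060231, -0.00243863, -0.00199813, -0.00047696, -0.00233019,
       -0.00012536]), 'tau': array([ 2.08457997e-03, -4.12362921e+01, -2.59800053e+01, -1.18007524e-04,
        3.18557744e-03,  2.18636757e-05]), 'eef_pos': array([230.06404089, 471.7186898 , 241.86705035]), 'ee_rot': array([ 0.68884144,  0.15875917,  0.68912579, -0.1593695 ]), 'force': array([-0.01896989,  0.50967668, -0.88352384]), 'wrist_torque': array([-0.01425987,  0.01792096, -0.0458057 ]), 'grip_width': 1.0025217836906186}
```

View pics/scene0.png

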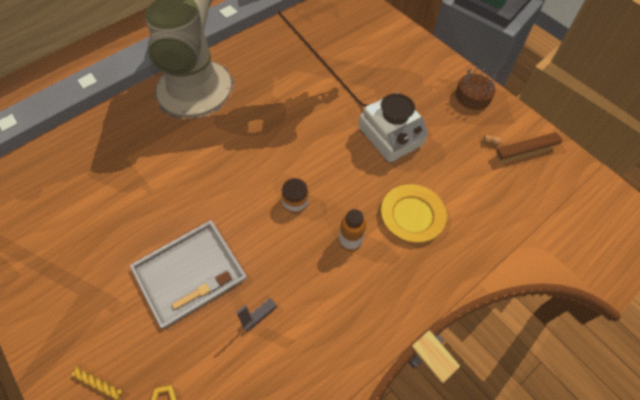

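View pics/top0.png

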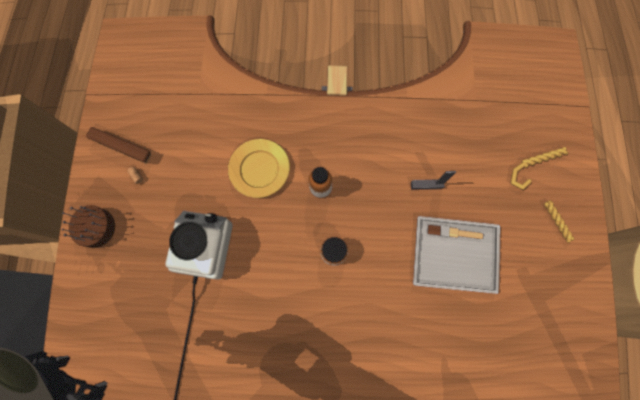

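View pics/wrist0.png

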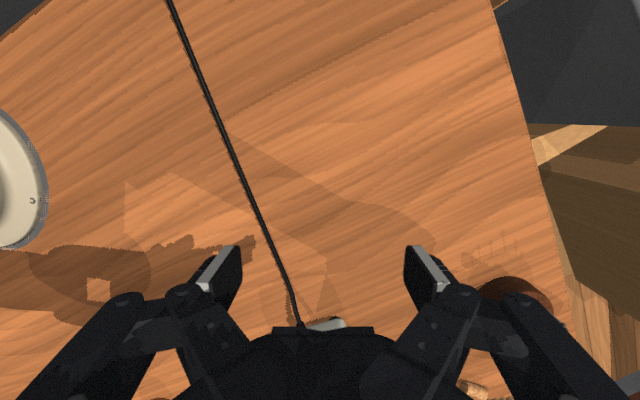

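The scene view shows the bottle at about (352,228), mixer cup (398,107), tray (188,273), jar (295,193), dish (413,213) and square (258,314). In the top view, the bottle cap is at (320,175), cup (187,240), tray (458,255), brush (455,232), jar (334,250), and dish (260,168).

```bash
cat > h.py <<'E'
import numpy as np,cv2
from scipy.spatial.transform import Rotation as R
def cam(c):
    f=200/np.tan(np.radians(c["fov_y"]/2)); q=c["orientation"]
    return f,R.from_quat([q[1],q[2],q[3],q[0]]).as_matrix(),np.array(c["origin"])
def ray(c,u,v):
    f,M,o=cam(c); d=np.array([(u-c["cx"])/f,(v-c["cy"])/f]); s=d.copy()
    for _ in range(30): s=d/(1+c["k1"]*(s@s))
    return o,M@np.array([s[0],s[1],1])
def onz(c,u,v,z):
    o,d=ray(c,u,v); return o+d*(z-o[2])/d[2]
def proj(c,p):
    f,M,o=cam(c); q=M.T@(np.asarray(p,float)-o); s=q[:2]/q[2]; s=s*(1+c["k1"]*(s@s)); return f*s+[c["cx"],c["cy"]]
def tri(c1,p1,c2,p2):
    o1,d1=ray(c1,*p1);o2,d2=ray(c2,*p2)
    A=np.stack([d1,-d2],1); t=np.linalg.lstsq(A,o2-o1,rcond=None)[0]
    a,b=o1+d1*t[0],o2+d2*t[1]; return (a+b)/2,np.linalg.norm(a-b)
E
python3 - <<'E'
from rig import capture
from h import *
c={n:capture(n) for n in["top","scene"]}
boxes={"top":{"cap":(305,160,338,188),"cup":(165,218,212,262),"jar":(318,232,352,268)},"scene":{"cap":(340,205,368,228),"cup":(378,92,418,124),"jar":(278,175,312,203)}}
zz=dict(cap=125,cup=133,jar=65)
for n in c:
  g=c[n]["image"].max(axis=2)
  for k,(a,b,x,y) in boxes[n].items():
    m=(g[b:y,a:x]<60).astype(np.uint8)
    cs,_=cv2.findContours(m,cv2.RETR_EXTERNAL,cv2.CHAIN_APPROX_NONE); q=max(cs,key=cv2.contourArea)
    e=cv2.fitEllipse(q); ctr=(e[0][0]+a,e[0][1]+b)
    p=onz(c[n],*ctr,zz[k]); print(n,k,np.round(ctr,1),np.round(e[1],1),np.round(p,1))
t=c["top"]["image"]
a=cv2.resize(t[145:275,150:360],None,fx=3.8,fy=3.8,interpolation=2);cv2.imwrite("pics/topL.png",a)
a=cv2.resize(t[160:300,400:510],None,fx=4,fy=4,interpolation=2);cv2.imwrite("pics/topR.png",a)
a=cv2.resize(c["scene"]["image"][85:260,270:460],None,fx=3.4,fy=3.4,interpolation=2);cv2.imwrite("pics/sc.png",a)
for uv in[(418,217),(500,222),(498,292),(415,286)]: print(uv,np.round(onz(c["top"],*uv,19),1))
E
```

```text
top cap [319.9 175. ] [14.5 14.6] [672.   33.3 125. ]
top cup [187.9 240.1] [34.6 37.3] [508.4 327.3 133. ]
top jar [334.2 249.4] [22.9 23.3] [505.3  -5.   65. ]
scene cap [350.5 224.5] [ 1.  20.3] [688.1  14.8 125. ]
scene cup [394.5 117.5] [ 8.3 18.5] [533.7 295.4 133. ]Traceback (most recent call last):
  File "<stdin>", line 11, in <module>
cv2.error: OpenCV(4.12.0) /io/opencv/modules/imgproc/src/shapedescr.cpp:361: error: (-201:Incorrect size of input array) There should be at least 5 points to fit the ellipse in function 'fitEllipseNoDirect'
```

```bash
python3 - <<'E'
from rig import capture
from h import *
c={n:capture(n) for n in["top","scene"]}
t=c["top"]["image"]; s=c["scene"]["image"]
a=cv2.resize(t[145:285,150:360],None,fx=3.8,fy=3.8,interpolation=2);cv2.imwrite("pics/topL.png",a)
a=cv2.resize(t[160:300,400:510],None,fx=4,fy=4,interpolation=2);cv2.imwrite("pics/topR.png",a)
a=cv2.resize(s[85:260,270:460],None,fx=3.4,fy=3.4,interpolation=2);cv2.imwrite("pics/sc.png",a)
for uv in[(355,215),(397,105),(420,215)]: print(s[uv[1]-1:uv[1]+2,uv[0]])
for uv in[(418,217),(500,222),(498,292),(415,286)]: print(uv,np.round(onz(c["top"],*uv,19),1))
for th in (60,75,90):
 for n,boxes in {"top":{"cap":(305,160,338,188),"cup":(165,218,212,262)},"scene":{"cap":(342,204,368,226),"cup":(376,90,420,122)}}.items():
  g=c[n]["image"].max(axis=2)
  for k,(x0,y0,x1,y1) in boxes.items():
    m=(g[y0:y1,x0:x1]<th).astype(np.uint8)
    cs,_=cv2.findContours(m,cv2.RETR_EXTERNAL,cv2.CHAIN_APPROX_NONE)
    q=max(cs,key=cv2.contourArea)
    if len(q)<8: continue
    e=cv2.fitEllipse(q); ctr=(e[0][0]+x0,e[0][1]+y0)
    print(th,n,k,np.round(ctr,1),np.round(e[1],1),np.round(onz(c[n],*ctr,dict(cap=125,cup=133)[k]),1))
E
```

```text
[[45 53 68]
 [46 54 69]
 [43 56 70]]
[[44 52 63]
 [46 54 68]
 [47 55 67]]
[[ 65 185 218]
 [ 65 186 219]
 [ 65 183 218]]
(418, 217) [ 599.2 -219.2   19. ]
(500, 222) [ 591.3 -435.1   19. ]
(498, 292) [ 412.5 -418.7   19. ]
(415, 286) [ 424.5 -208.2   19. ]
60 top cap [319.8 175. ] [14.4 14.6] [671.9  33.4 125. ]
60 top cup [187.9 240.2] [34.6 37.3] [508.4 327.3 133. ]
60 scene cup [394.6 117.2] [ 7.7 19.5] [533.  296.4 133. ]
75 top cap [319.7 175. ] [15.1 15.6] [671.9  33.8 125. ]
75 top cup [189.7 238.5] [33.6 46.8] [512.4 323.4 133. ]
75 scene cap [354.  218.5] [14.6 14.9] [681.8  30.5 125. ]
75 scene cup [396.9 107.9] [27.2 30.9] [514.4 322.7 133. ]
90 top cap [319.8 175. ] [15.9 16.2] [672.   33.4 125. ]
90 top cup [189.7 237.8] [35.1 47. ] [513.9 323.5 133. ]
90 scene cap [353.9 218.2] [15.4 16.6] [681.1  30.8 125. ]
90 scene cup [396.8 107.7] [28.  31.7] [513.9 322.9 133. ]
```

View pics/topL.png

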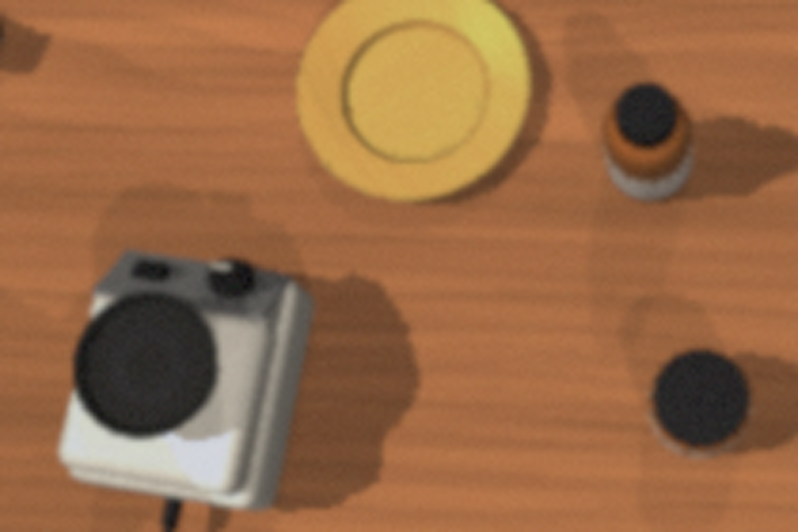

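View pics/topR.png

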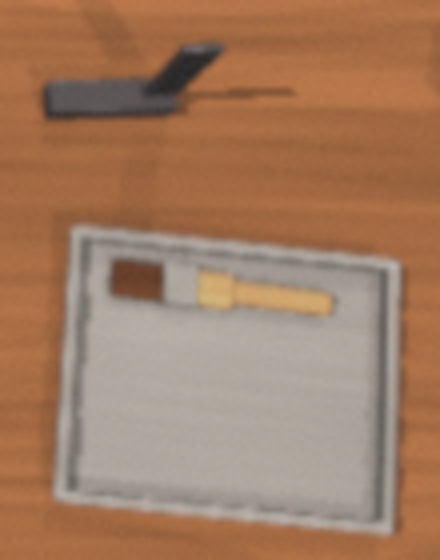

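View pics/sc.png

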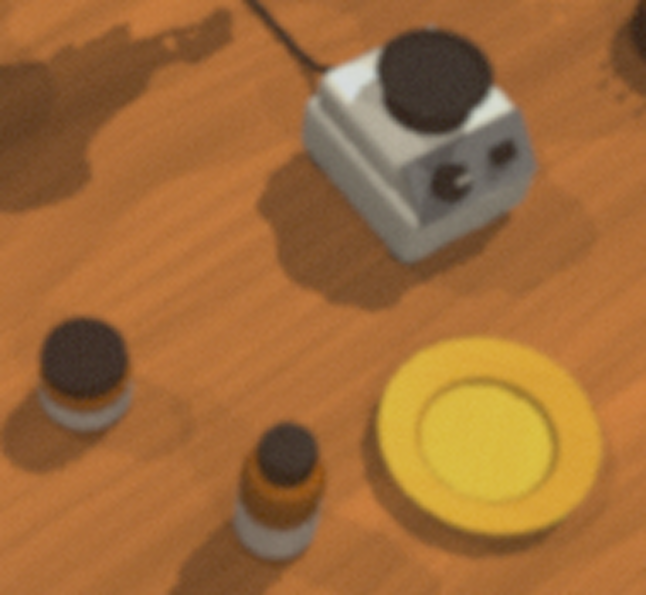

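The top view puts the bottle at about (672,33), the cup at (508,327), and the tray corners within about 3 mm of the stated size. I'll move near the bottle for a closer wrist view.

Emit:
step_arm:
  commands:
    - [[0.6,-0.65,0],0]
    - [[0.6,-0.65,0],0]
    - [[0.6,-0.65,0],0]
    - [[0.6,-0.65,0],0]
    - [[0.6,-0.65,0],0]
  gripper: -1
  force: 60

```text
time_s: 0.85
eef_pos: [350.9, 340.7, 242.4]
ee_rot: [0.689, 0.159, 0.689, -0.159]
force: [-0.2, 0.4, 0.2]
grip_width: 0.999
```

Emit:
step_arm:
  commands:
    - [[0.6,-0.65,0],0]
    - [[0.6,-0.65,0],0]
    - [[0.6,-0.65,0],0]
    - [[0.6,-0.65,0],0]
    - [[0.6,-0.65,0],0]

```text
time_s: 1.35
eef_pos: [471.0, 210.6, 242.4]
ee_rot: [0.689, 0.159, 0.689, -0.159]
force: [0.5, 1.3, 0.6]
grip_width: 0.997
```

Emit:
step_arm:
  commands:
    - [[0.6,-0.65,0],0]
    - [[0.6,-0.65,0],0]
    - [[0.6,-0.65,0],0]
    - [[0.6,-0.65,0],0]
    - [[0.6,-0.65,0],0]

```text
time_s: 1.85
eef_pos: [591.0, 80.7, 242.2]
ee_rot: [0.689, 0.159, 0.689, -0.159]
force: [0.8, 1.2, -0.2]
grip_width: 1.0
```

```bash
python3 - <<'E'
from rig import ctrl,capture
from h import *
c=capture("wrist"); cv2.imwrite("pics/w1.png",c["image"]); s=ctrl.sense(); print(s["eef_pos"],s["ee_rot"],s["time_s"])
print(proj(c,(672,33.4,125)),proj(c,(672,33.4,0)),proj(c,s["eef_pos"]))
import pickle;pickle.dump(c,open("w1.pkl","wb"))
E
```

```text
[593.5558092   76.68512489 241.60040463] [ 0.68911272  0.15982055  0.68829249 -0.16073113] 1.9
[315.867916   285.69999791] [317.77546311 236.93962478] [318.33431958 265.30388   ]
```

View pics/w1.png

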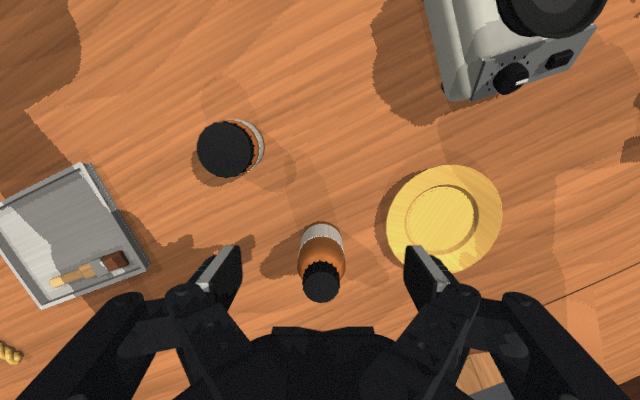

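The wrist view shows the cap at about (321,283), close to the predicted (316,286), with the bottle body up to (320,228).

```bash
python3 - <<'E'
from h import *
import pickle; c=pickle.load(open("w1.pkl","rb"))
im=c["image"]
m=(im.max(axis=2)<75).astype(np.uint8); m[:,:295]=0;m[:,348:]=0;m[:255]=0;m[305:]=0
q=max(cv2.findContours(m,0,1)[0],key=cv2.contourArea); (x,y,w,h)=cv2.boundingRect(q); print(x,y,w,h)
# top face: bottom/left/right edge
cv2.imwrite("pics/w1c.png",cv2.resize(im[210:310,270:370],None,fx=5,fy=5,interpolation=2))
e=cv2.fitEllipse(q);print(e,onz(c,*e[0],125),onz(c,*e[0],113))
E
```

```text
303 261 37 42
((320.65899658203125, 281.5807800292969), (36.734107971191406, 40.72902297973633), 179.51168823242188) [669.77148266  40.01565819 125.        ] [676.6346586   36.57901825 113.        ]
```

View pics/w1c.png

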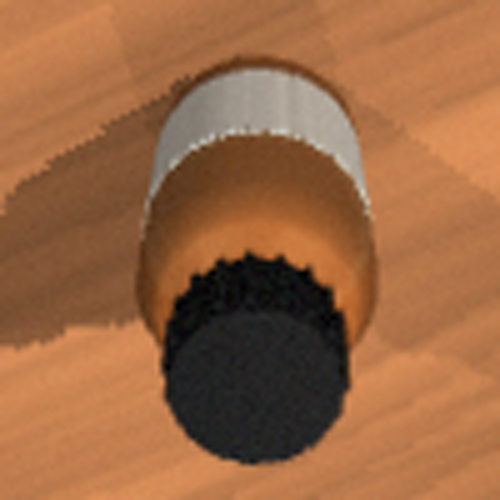

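```bash
python3 - <<'E'
from h import *
import pickle; c=pickle.load(open("w1.pkl","rb"))
print(onz(c,321.2,287,125), onz(c,320.9,222,0),c["origin"])
print(proj(c,(672,33.4,125))-proj(c,(675,33.4,125)),proj(c,(672,33.4,125))-proj(c,(672,36.4,125)))
# TCP heading
s=R.from_quat([.15982,.68829,-.16073,.68911]).as_matrix();print(s)
E
```

```text
[675.81587996  37.68220185 125.        ] [653.0078163   47.79263361   0.        ] [527.71145155 111.15024388 373.38651777]
[-1.28338803 -2.24936129] [-2.59839858  1.09911121]
[[ 8.37773966e-04  4.41529724e-01  8.97246232e-01]
 [-1.51629670e-03  8.97246076e-01 -4.41528232e-01]
 [-9.99998499e-01 -9.90590646e-04  1.42117947e-03]]
```

Emit:
step_arm:
  commands:
    - [[0.6,-0.35,-0.5],0]
    - [[0.6,-0.35,-0.5],0]
    - [[0,0,0],0]
    - [[0,0,0],0]
    - [[0,0,0],0]

```text
time_s: 2.4
eef_pos: [638.0, 54.4, 203.3]
ee_rot: [0.689, 0.159, 0.689, -0.159]
force: [-0.5, -0.7, 0.5]
grip_width: 1.005
```

```bash
python3 - <<'E'
from rig import ctrl,capture
from h import *
print(ctrl.sense()["eef_pos"])
c=capture("wrist"); im=c["image"]; s=ctrl.sense(); print(s["eef_pos"],c["origin"],s["time_s"])
import pickle;pickle.dump(c,open("w2.pkl","wb"))
print(proj(c,(674,36,125)))
cv2.imwrite("pics/w2c.png",cv2.resize(im[220:380,220:420],None,fx=4,fy=3.75,interpolation=2))
E
```

```text
[637.97992281  54.40300644 203.29562757]
[637.97138407  54.47266452 203.50942713] [574.50349132  84.87355262 334.372741  ] 2.45
[321.69096204 257.37753681]
```

View pics/w2c.png

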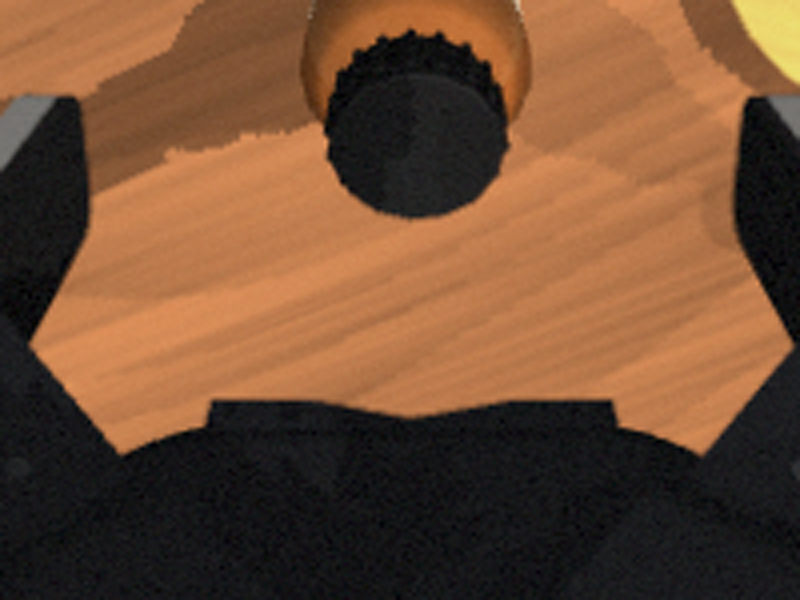

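The cap's top face is centred at about (324.4, 258.9) px.

```bash
python3 - <<'E'
from h import *
import pickle; c=pickle.load(open("w2.pkl","rb"))
print(onz(c,324.4,258.9,125),proj(c,(637.97,54.4,203.3)))
E
```

```text
[676.28905707  37.43156701 125.        ] [322.87500048 259.08713687]
```

Emit:
step_arm:
  commands:
    - [[0.47,-0.22,-0.3],0]
    - [[0.47,-0.22,-0.3],0]
    - [[0,0,-0.4],0]
    - [[0,0,0],0]
    - [[0,0,0],0]

```text
time_s: 2.95
eef_pos: [675.6, 36.8, 163.5]
ee_rot: [0.689, 0.159, 0.689, -0.159]
force: [0.7, 0.6, 1.3]
grip_width: 1.0
```

```bash
python3 - <<'E'
from rig import ctrl,capture
from h import *
c=capture("wrist"); im=c["image"]; s=ctrl.sense(); print(s["eef_pos"],proj(c,(s["eef_pos"][0],s["eef_pos"][1],125)),proj(c,(676.3,37.4,125)))
cv2.imwrite("pics/w3c.png",im)
E
```

```text
[675.82672094  36.71139758 163.94101553] [322.81250393 231.41742084] [324.05892415 231.59148778]
```

View pics/w3c.png

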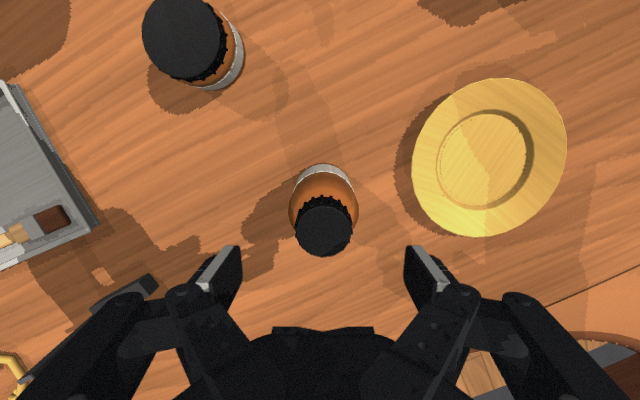

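The cap top is at about (323.5,231), exactly under the TCP (322.8,231.4). Descending.

Emit:
step_arm:
  commands:
    - [[0,0,-0.4],0]
    - [[0,0,-0.4],0]
    - [[0,0,-0.4],0]
    - [[0,0,-0.2],0]
    - [[0,0,0],0]

```text
time_s: 3.5
eef_pos: [675.5, 36.5, 106.3]
ee_rot: [0.689, 0.159, 0.689, -0.159]
force: [1.0, 0.3, 0.9]
grip_width: 0.997
```

Emit:
step_arm:
  commands:
    - [[0,0,0],0]
    - [[0,0,0],0]
    - [[0,0,0],0]
    - [[0,0,0],0]
    - [[0,0,0],0]
  gripper: 1
  force: 60

```text
time_s: 4.0
eef_pos: [676.2, 36.3, 107.2]
ee_rot: [0.69, 0.159, 0.688, -0.159]
force: [-0.2, 0.4, 5.7]
grip_width: 0.427
```

Emit:
step_arm:
  commands:
    - [[0,0,0],0]
    - [[0,0,0],0]
    - [[0,0,0],0]
    - [[0,0,0],0]
    - [[0,0,0],0]

```text
time_s: 4.5
eef_pos: [676.2, 36.3, 107.2]
ee_rot: [0.69, 0.159, 0.688, -0.159]
force: [-0.4, 1.1, 5.9]
grip_width: 0.429
```

```bash
python3 - <<'E'
from rig import ctrl,capture
from h import *
c=capture("wrist"); im=c["image"]; s=ctrl.sense(); print(s["eef_pos"],s["force"],s["wrist_torque"],s["grip_width"])
cv2.imwrite("pics/w4.png",im)
E
```

```text
[676.18102671  36.30707126 107.24645867] [0.28438505 1.59168779 5.79107246] [ 0.05046359  0.15704419 -0.02849842] 0.42701336507261906
```

View pics/w4.png

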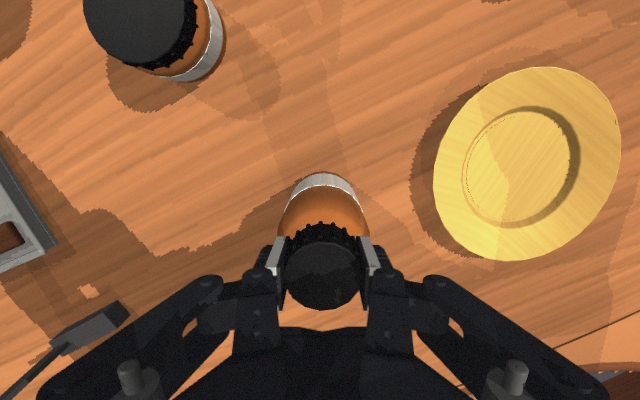

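The jaws hold the cap (opening ≈36–38 mm). I'll lift straight up.

Emit:
step_arm:
  commands:
    - [[0,0,0.2],0]
    - [[0,0,0.3],0]
    - [[0,0,0.3],0]
    - [[0,0,0],0]
    - [[0,0,0],0]
  force: 70

```text
time_s: 5.05
eef_pos: [675.8, 36.2, 138.5]
ee_rot: [0.689, 0.159, 0.689, -0.159]
force: [0.0, -0.2, -3.2]
grip_width: 0.425
```

Emit:
step_arm:
  commands:
    - [[0,0,0.6],0]
    - [[0,0,0.6],0]
    - [[0,0,0.6],0]
    - [[0,0,0.6],0]
    - [[0,0,0.6],0]

```text
time_s: 5.55
eef_pos: [675.5, 36.3, 258.5]
ee_rot: [0.688, 0.159, 0.689, -0.159]
force: [-0.0, 0.0, -3.3]
grip_width: 0.422
```

Emit:
step_arm:
  commands:
    - [[0,0,0.3],0]
    - [[0,0,0],0]
    - [[0,0,0],0]
    - [[0,0,0],0]

```text
time_s: 5.95
eef_pos: [675.4, 36.3, 268.4]
ee_rot: [0.688, 0.159, 0.69, -0.159]
force: [-0.2, 0.4, -3.4]
grip_width: 0.422
```

```bash
python3 - <<'E'
from rig import ctrl,capture
from h import *
for n in["wrist","top","scene"]:
    c=capture(n); cv2.imwrite(f"pics/{n}5.png",c["image"])
    s=ctrl.sense(); print(n,s["eef_pos"],s["force"],s["grip_width"])
E
```

```text
wrist [675.46685977  36.27992545 268.67637763] [-0.10786104  0.17899426 -2.86611858] 0.42379907654512305
top [675.53727028  36.28161379 269.01024268] [ 0.16056945 -0.23060691 -2.81273542] 0.42338241078877614
scene [675.61151236  36.28234323 269.32703517] [ 0.1433746   0.18832729 -2.94127699] 0.4223813547106841
```

View pics/wrist5.png

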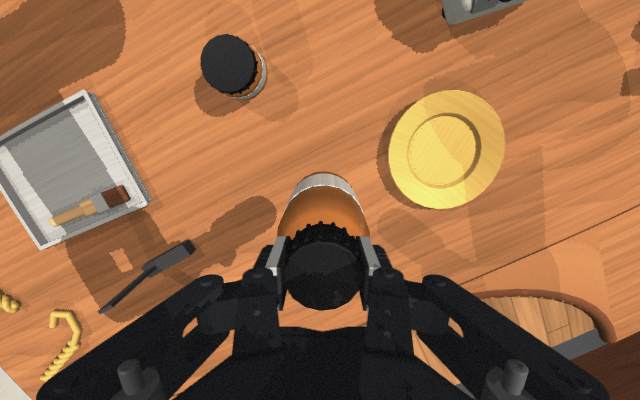

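View pics/scene5.png

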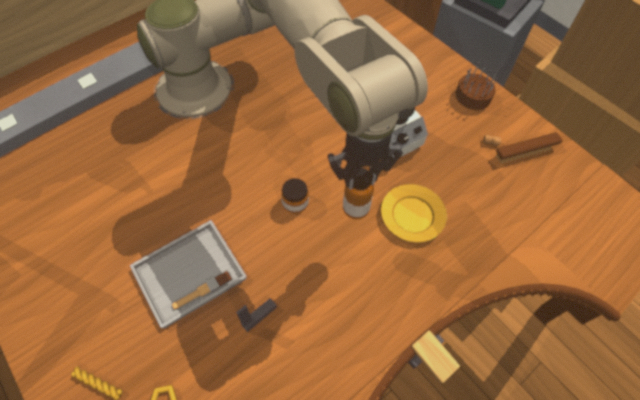

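The bottle is held upright (≈3 N, 0.3 kg) and the bystanders are untouched. I'll move near the cup, where the wrist camera can look at it.

Emit:
step_arm:
  commands:
    - [[-0.26,0.3,0],0]
    - [[-0.26,0.6,0],0]
    - [[-0.26,0.6,0],0]
    - [[-0.26,0.6,0],0]
    - [[-0.26,0.6,0],0]

```text
time_s: 6.6
eef_pos: [623.2, 145.1, 270.0]
ee_rot: [0.689, 0.159, 0.689, -0.159]
force: [0.4, 0.3, -2.1]
grip_width: 0.422
```

Emit:
step_arm:
  commands:
    - [[-0.26,0.6,0],0]
    - [[-0.26,0.6,0],0]
    - [[-0.26,0.6,0],0]
    - [[-0.26,0.6,0],0]
    - [[-0.26,0.6,0],0]

```text
time_s: 7.1
eef_pos: [571.2, 265.2, 270.0]
ee_rot: [0.689, 0.159, 0.689, -0.159]
force: [1.0, 1.2, -2.1]
grip_width: 0.424
```

Emit:
step_arm:
  commands:
    - [[0,0.3,0],0]
    - [[0,0,0],0]
    - [[0,0,0],0]
    - [[0,0,0],0]

```text
time_s: 7.5
eef_pos: [572.3, 275.1, 270.1]
ee_rot: [0.689, 0.159, 0.689, -0.16]
force: [-0.7, 1.3, -2.4]
grip_width: 0.423
```

```bash
python3 - <<'E'
from rig import ctrl,capture
from h import *
import pickle
c=capture("wrist"); im=c["image"]; s=ctrl.sense(); print(s["eef_pos"],s["force"],s["time_s"],c["origin"])
cv2.imwrite("pics/w6.png",im);pickle.dump(c,open("w6.pkl","wb"))
print(proj(c,(508.4,327.3,133)))
E
```

```text
[572.26292138 275.18787658 270.15612688] [ 0.17810533 -0.50574713 -2.58996376] 7.55 [509.08503568 305.76117662 401.23847332]
[342.95360205 109.88899049]
```

View pics/w6.png

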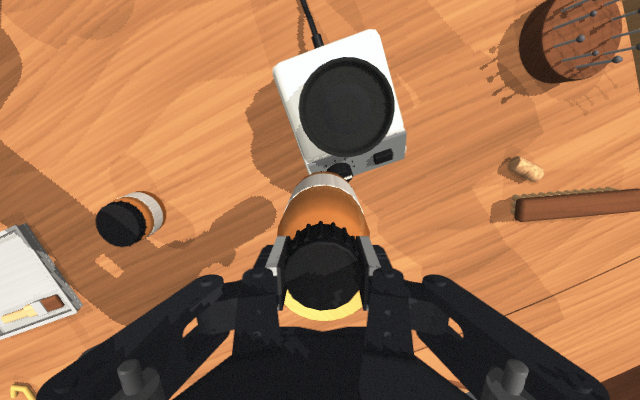

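The cup shows clearly, centred at about (347,106) px with a 94 px rim. I'll fit it precisely.

```bash
python3 - <<'E'
from h import *
import pickle; c=pickle.load(open("w6.pkl","rb")); im=c["image"]
cr=im[40:170,280:415]
for th in(70,90):
    m=(cr.max(axis=2)<th).astype(np.uint8)
    m=cv2.morphologyEx(m,cv2.MORPH_OPEN,np.ones((21,21),np.uint8))
    q=max(cv2.findContours(m,0,1)[0],key=cv2.contourArea); e=cv2.fitEllipse(q); p=(e[0][0]+280,e[0][1]+40)
    print(th,np.round(p,1),np.round(e[1],1),onz(c,*p,133))
cv2.imwrite("pics/w6c.png",cv2.resize(np.clip(cr.astype(int)*3,0,255).astype(np.uint8),None,fx=4.4,fy=4.4,interpolation=2))
E
```

```text
70 [346.2 106.9] [93.3 98.2] [507.26792222 331.15653585 133.        ]
90 [346.2 106.9] [93.6 98.3] [507.30142474 331.13301997 133.        ]
```

View pics/w6c.png

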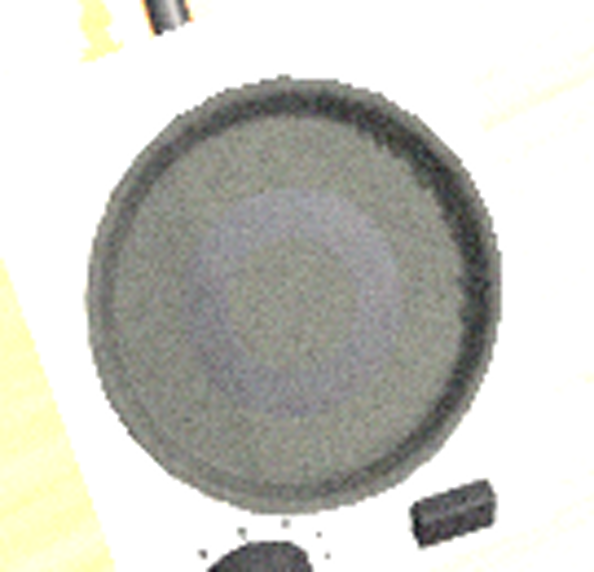

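```bash
python3 - <<'E'
from h import *
import pickle; c=pickle.load(open("w6.pkl","rb"))
print(onz(c,347,108.2,126),onz(c,346.3,106.9,133))
E
```

```text
[508.66535969 331.98716028 126.        ] [507.34158186 331.22061184 133.        ]
```

Emit:
step_arm:
  commands:
    - [[-0.4,0.35,0],0]
    - [[-0.4,0.35,0],0]
    - [[-0.4,0.35,0],0]
    - [[-0.4,0.35,0],0]
    - [[0,0,0],0]

```text
time_s: 8.05
eef_pos: [505.8, 334.0, 270.8]
ee_rot: [0.689, 0.158, 0.689, -0.158]
force: [0.1, -0.3, -2.9]
grip_width: 0.424
```

Emit:
step_arm:
  commands:
    - [[0,0,-0.25],0]
    - [[0,0,-0.25],0]
    - [[0,0,0],0]
    - [[0,0,0],0]
    - [[0,0,0],0]

```text
time_s: 8.55
eef_pos: [508.1, 332.1, 250.5]
ee_rot: [0.689, 0.159, 0.689, -0.159]
force: [-0.4, -0.6, -2.3]
grip_width: 0.423
```

```bash
python3 - <<'E'
from rig import ctrl,capture
from h import *
c=capture("wrist"); cv2.imwrite("pics/w7.png",c["image"])
d=capture("scene"); s=ctrl.sense(); print(s["eef_pos"],s["force"],s["time_s"])
cv2.imwrite("pics/s7.png",cv2.resize(d["image"][60:180,330:470],None,fx=5,fy=5,interpolation=2))
E
```

```text
[507.99158096 332.18609731 250.60441273] [-0.44725099  0.10690359 -2.78377394] 8.65
```

View pics/w7.png

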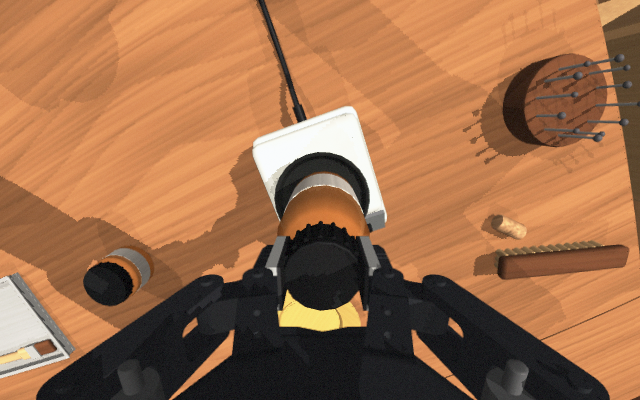

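View pics/s7.png

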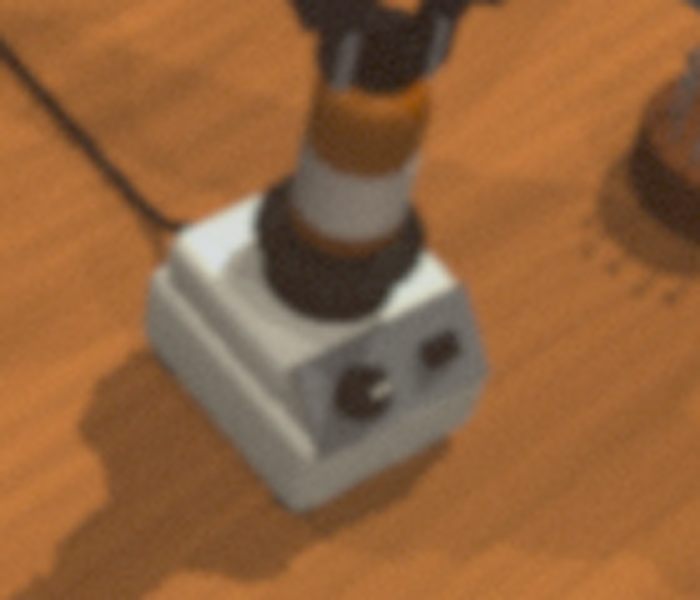

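The bottle is over the cup, aligned laterally to within 2 px (323 vs 321). Lowering slowly, watching the force.

Emit:
step_arm:
  commands:
    - [[0,0,-0.1],0]
    - [[0,0,-0.1],0]
    - [[0,0,-0.1],0]
    - [[0,0,-0.1],0]
    - [[0,0,0],0]

```text
time_s: 9.15
eef_pos: [507.7, 332.3, 233.8]
ee_rot: [0.689, 0.159, 0.689, -0.159]
force: [0.3, 0.4, -2.8]
grip_width: 0.425
```

Emit:
step_arm:
  commands:
    - [[0,0,-0.05],0]
    - [[0,0,-0.05],0]
    - [[0,0,0],0]

```text
time_s: 9.45
eef_pos: [507.9, 332.3, 230.8]
ee_rot: [0.689, 0.159, 0.689, -0.159]
force: [-1.2, -0.7, 3.9]
grip_width: 0.418
```

Emit:
step_arm:
  commands:
    - [[0,0,-0.05],0]
    - [[0,0,-0.05],0]
    - [[0,0,0],0]

```text
time_s: 9.75
eef_pos: [508.0, 332.3, 226.7]
ee_rot: [0.689, 0.159, 0.689, -0.159]
force: [-1.3, -0.4, 6.1]
grip_width: 0.425
```

Emit:
step_arm:
  commands:
    - [[0,0,-0.05],0]
    - [[0,0,0],0]
    - [[0,0,0],0]

```text
time_s: 10.05
eef_pos: [508.0, 332.4, 225.3]
ee_rot: [0.69, 0.159, 0.688, -0.159]
force: [-1.3, 0.9, 7.6]
grip_width: 0.421
```

Emit:
step_arm:
  commands:
    - [[0,0,-0.04],0]
    - [[0,0,0],0]
    - [[0,0,0],0]

```text
time_s: 10.35
eef_pos: [508.2, 332.5, 225.1]
ee_rot: [0.69, 0.16, 0.688, -0.158]
force: [-2.7, -0.8, 16.4]
grip_width: 0.426
```

The force has risen sharply to 16 N while z stopped at 225.1, so the stop is reached. Holding for over 2.5 s.

Emit:
step_arm:
  commands:
    - [[0,0,0],0]
    - [[0,0,0],0]
    - [[0,0,0],0]
    - [[0,0,0],0]
    - [[0,0,0],0]

```text
time_s: 10.85
eef_pos: [508.2, 332.5, 225.1]
ee_rot: [0.69, 0.16, 0.688, -0.158]
force: [-2.3, -0.1, 16.2]
grip_width: 0.425
```

Emit:
step_arm:
  commands:
    - [[0,0,0],0]
    - [[0,0,0],0]
    - [[0,0,0],0]
    - [[0,0,0],0]
    - [[0,0,0],0]

```text
time_s: 11.35
eef_pos: [508.2, 332.5, 225.1]
ee_rot: [0.69, 0.16, 0.688, -0.158]
force: [-3.1, -0.2, 15.4]
grip_width: 0.424
```

```bash
python3 - <<'E'
from rig import ctrl,capture
from h import *
c=capture("wrist"); cv2.imwrite("pics/w8.png",c["image"][90:370,130:510])
d=capture("scene"); s=ctrl.sense(); print(s["eef_pos"],s["force"],s["wrist_torque"],s["time_s"])
cv2.imwrite("pics/s8.png",cv2.resize(d["image"][60:180,330:470],None,fx=5,fy=5,interpolation=2))
E
```

```text
[508.19584    332.45569506 225.13143328] [-2.65827602 -0.25973473 15.39568401] [-0.59775188  0.78101904  0.03061657] 11.45
```

View pics/s8.png

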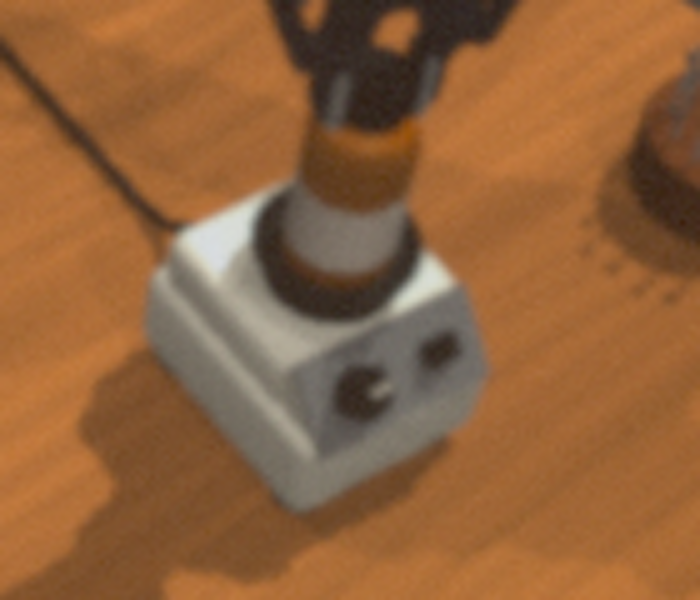

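View pics/w8.png

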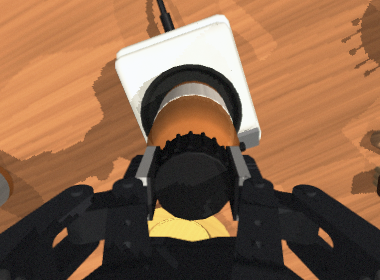

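The rim is visible all round the foot, the bottle is upright, and the load is steady. Depth by force and z is about 8 mm. Holding on further.

Emit:
step_arm:
  commands:
    - [[0,0,0],0]
    - [[0,0,0],0]
    - [[0,0,0],0]
    - [[0,0,0],0]
    - [[0,0,0],0]

```text
time_s: 11.95
eef_pos: [508.2, 332.4, 225.1]
ee_rot: [0.69, 0.16, 0.688, -0.158]
force: [-3.3, -1.4, 15.8]
grip_width: 0.421
```

Emit:
step_arm:
  commands:
    - [[0,0,0],0]
    - [[0,0,0],0]
    - [[0,0,0],0]
    - [[0,0,0],0]
    - [[0,0,0],0]

```text
time_s: 12.45
eef_pos: [508.2, 332.5, 225.1]
ee_rot: [0.69, 0.16, 0.688, -0.158]
force: [-3.6, -2.2, 16.1]
grip_width: 0.423
```

Emit:
step_arm:
  commands:
    - [[0,0,0],0]
    - [[0,0,0],0]
    - [[0,0,0],0]
    - [[0,0,0],0]
    - [[0,0,0],0]

```text
time_s: 12.95
eef_pos: [508.2, 332.5, 225.1]
ee_rot: [0.69, 0.16, 0.688, -0.158]
force: [-3.7, -0.6, 16.1]
grip_width: 0.421
```

Emit:
step_arm:
  commands:
    - [[0,0,0],0]
    - [[0,0,0],0]
    - [[0,0,0],0]
    - [[0,0,0],0]
    - [[0,0,0],0]

```text
time_s: 13.45
eef_pos: [508.2, 332.5, 225.1]
ee_rot: [0.69, 0.16, 0.688, -0.158]
force: [-3.4, -0.5, 16.7]
grip_width: 0.419
```

Emit:
step_arm:
  commands:
    - [[0,0,0.1],0]
    - [[0,0,0.1],0]
    - [[0,0,0.1],0]
    - [[0,0,0.2],0]
    - [[0,0,0.3],0]

```text
time_s: 13.95
eef_pos: [507.4, 332.1, 254.1]
ee_rot: [0.688, 0.159, 0.69, -0.16]
force: [-0.2, -0.5, -3.2]
grip_width: 0.423
```

Emit:
step_arm:
  commands:
    - [[0,0,0.4],0]
    - [[0,0,0],0]
    - [[0,0,0],0]

```text
time_s: 14.25
eef_pos: [507.7, 332.2, 270.5]
ee_rot: [0.689, 0.159, 0.689, -0.159]
force: [-1.1, -0.0, -2.4]
grip_width: 0.419
```

```bash
python3 - <<'E'
from rig import ctrl,capture
from h import *
s=ctrl.sense(); print(s["eef_pos"],s["force"],s["time_s"])
c=capture("wrist"); cv2.imwrite("pics/w9.png",c["image"])
c=capture("top"); im=c["image"]
import pickle;pickle.dump(c,open("t9.pkl","wb"))
# tray outer contour: bright low-saturation area
h=cv2.cvtColor(im,cv2.COLOR_BGR2HSV); m=((h[...,1]<70)&(h[...,2]>90)).astype(np.uint8); m[:, :400]=0;m[:200]=0;m[310:]=0;m[:,515:]=0
m=cv2.morphologyEx(m,cv2.MORPH_CLOSE,np.ones((5,5),np.uint8))
q=max(cv2.findContours(m,0,1)[0],key=cv2.contourArea); r=cv2.minAreaRect(q); print(r)
P=np.array([onz(c,*p,19)[:2] for p in cv2.approxPolyDP(cv2.convexHull(q),6,True)[:,0]]);print(P.round(1),P.mean(0))
r2=cv2.minAreaRect(np.array([onz(c,*p,19)[:2] for p in q[:,0]],np.float32));print(r2)
E
```

```text
[507.72235574 332.23026362 270.47239054] [-1.14427494 -0.03338117 -2.39081709] 14.25
((457.45733642578125, 254.44833374023438), (87.0821533203125, 69.63728332519531), 5.440331935882568)
[[ 599.2 -219.2]
 [ 583.3 -429.2]
 [ 410.  -416. ]
 [ 429.3 -205.8]] [ 505.46151345 -317.54620634]
((506.02838134765625, -317.8280029296875), (217.67312622070312, 176.5134735107422), 85.15265655517578)
```

View pics/w9.png

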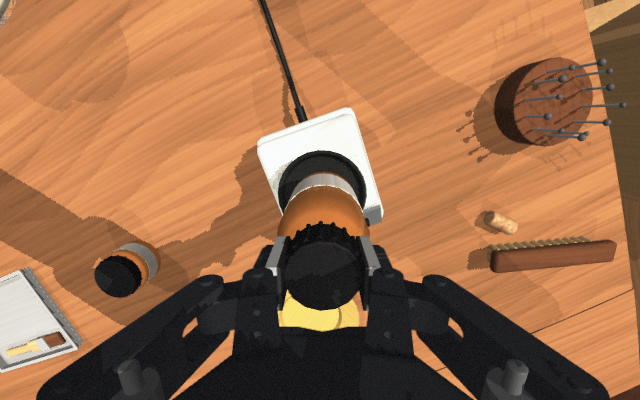

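The hold lasted 3 s and the bottle lifted off cleanly with the cup back up. The tray is centred at about (506,-318) with a yaw of about -5°, so the target is the free half at (476,-315). Travelling high over the jar.

Emit:
step_arm:
  commands:
    - [[-0.04,-0.3,0],0]
    - [[-0.04,-0.6,0],0]
    - [[-0.04,-0.8,0],0]
    - [[-0.04,-0.8,0],0]
    - [[-0.04,-0.8,0],0]

```text
time_s: 14.85
eef_pos: [499.1, 198.4, 270.3]
ee_rot: [0.689, 0.159, 0.689, -0.159]
force: [0.0, -1.4, -2.0]
grip_width: 0.427
```

Emit:
step_arm:
  commands:
    - [[-0.04,-0.8,0],0]
    - [[-0.04,-0.8,0],0]
    - [[-0.04,-0.8,0],0]
    - [[-0.04,-0.8,0],0]
    - [[-0.04,-0.8,0],0]

```text
time_s: 15.35
eef_pos: [490.9, 38.5, 270.4]
ee_rot: [0.689, 0.159, 0.689, -0.159]
force: [0.2, -0.2, -2.9]
grip_width: 0.423
```

Emit:
step_arm:
  commands:
    - [[-0.04,-0.8,0],0]
    - [[-0.04,-0.8,0],0]
    - [[-0.04,-0.8,0],0]
    - [[-0.04,-0.8,0],0]
    - [[-0.04,-0.8,0],0]

```text
time_s: 15.85
eef_pos: [482.8, -121.3, 270.4]
ee_rot: [0.689, 0.159, 0.689, -0.159]
force: [1.0, 0.4, -2.2]
grip_width: 0.424
```

Emit:
step_arm:
  commands:
    - [[-0.04,-0.8,0],0]
    - [[-0.04,-0.8,0],0]
    - [[-0.04,-0.8,0],0]
    - [[-0.04,-0.6,0],0]
    - [[-0.04,-0.3,0],0]

```text
time_s: 16.35
eef_pos: [474.7, -253.6, 270.2]
ee_rot: [0.689, 0.16, 0.689, -0.16]
force: [-0.7, 0.6, -3.4]
grip_width: 0.421
```

Emit:
step_arm:
  commands:
    - [[0,-0.5,0],0]
    - [[0,0,0],0]
    - [[0,0,0],0]
    - [[0,0,0],0]

```text
time_s: 16.75
eef_pos: [475.8, -271.2, 270.7]
ee_rot: [0.689, 0.159, 0.689, -0.159]
force: [0.2, 0.0, -3.0]
grip_width: 0.423
```

```bash
python3 - <<'E'
from rig import ctrl,capture
from h import *
s=ctrl.sense(); print(s["eef_pos"],s["force"],s["time_s"],s["joints"])
c=capture("wrist"); cv2.imwrite("pics/w10.png",c["image"])
for p in [(506,-314,4),(476,-312,4),(589,-215,19),(429,-206,19)]: print(p,proj(c,p))
import pickle;pickle.dump(c,open("w10.pkl","wb"))
E
```

```text
[ 475.84969299 -271.15042751  270.72722006] [ 0.24242442  0.04994863 -2.98216592] 16.75 [-7.31964148e-01  3.44838589e-01  1.37950013e+00  1.10840549e-04
  1.41742286e+00 -1.84978700e+00]
(506, -314, 4) [305.61366441 201.10289609]
(476, -312, 4) [297.64184117 182.99563207]
(589, -215, 19) [389.63167246 224.15825612]
(429, -206, 19) [350.92435106 120.84647298]
```

View pics/w10.png

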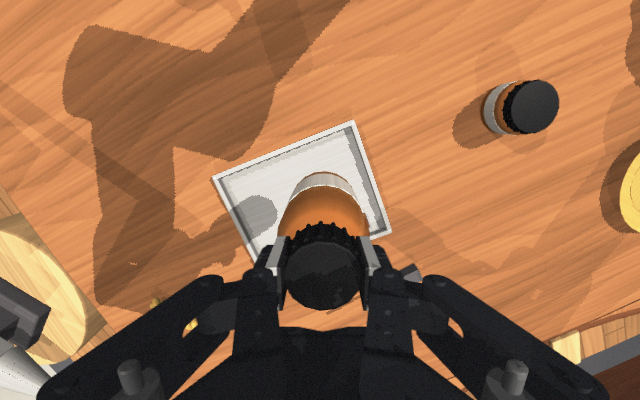

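The tray's near corners appear at (354,121), (213,179) and (391,233).

```bash
python3 - <<'E'
from h import *
import pickle; c=pickle.load(open("w10.pkl","rb"))
for p in[(354,121),(213,179),(391,233)]: print(onz(c,*p,19).round(1))
E
```

```text
[ 431.  -202.4   19. ]
[ 415.4 -415.3   19. ]
[ 603.1 -218.5   19. ]
```

Emit:
step_arm:
  commands:
    - [[0.08,-0.55,0],0]
    - [[0,-0.55,0],0]
    - [[0,0,-0.5],0]
    - [[0,0,-0.7],0]
    - [[0,0,-0.7],0]

```text
time_s: 17.3
eef_pos: [479.1, -315.3, 194.0]
ee_rot: [0.689, 0.159, 0.689, -0.159]
force: [1.0, -0.4, -4.2]
grip_width: 0.424
```

Emit:
step_arm:
  commands:
    - [[0,0,-0.7],0]
    - [[0,0,-0.5],0]
    - [[0,0,-0.3],0]
    - [[0,0,-0.2],0]
    - [[0,0,0],0]

```text
time_s: 17.8
eef_pos: [479.0, -315.5, 126.4]
ee_rot: [0.689, 0.159, 0.689, -0.159]
force: [-0.6, 0.3, -3.0]
grip_width: 0.422
```

```bash
python3 - <<'E'
from rig import ctrl,capture
from h import *
c=capture("wrist"); cv2.imwrite("pics/w11.png",c["image"])
d=capture("scene"); s=ctrl.sense(); print(s["eef_pos"],s["force"],s["time_s"])
cv2.imwrite("pics/s11.png",cv2.resize(d["image"][180:340,110:290],None,fx=3.7,fy=3.7,interpolation=2))
E
```

```text
[ 479.35158805 -315.98831084  127.61063326] [ 0.46137719 -0.70748791 -2.94368735] 17.9
```

View pics/w11.png

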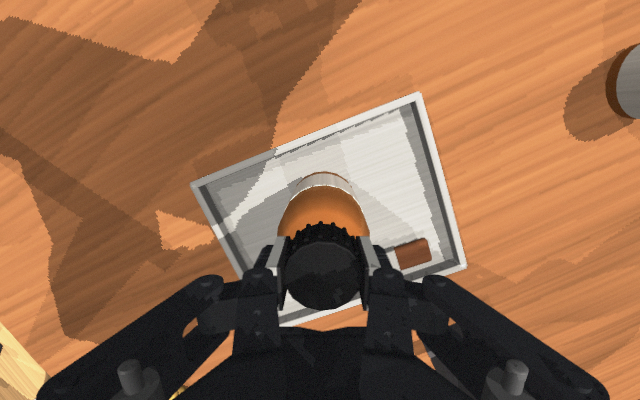

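View pics/s11.png

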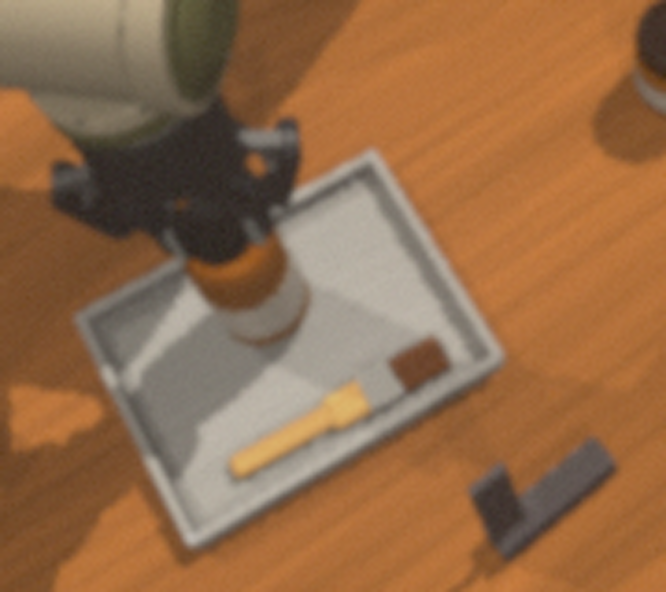

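The bottle hangs upright over the free half, clear of the brush and walls. I'll go down gently to contact.

Emit:
step_arm:
  commands:
    - [[0,0,-0.1],0]
    - [[0,0,-0.1],0]
    - [[0,0,-0.1],0]
    - [[0,0,0],0]
    - [[0,0,0],0]

```text
time_s: 18.4
eef_pos: [479.0, -315.8, 114.7]
ee_rot: [0.689, 0.159, 0.689, -0.159]
force: [0.7, 0.4, -3.0]
grip_width: 0.429
```

Emit:
step_arm:
  commands:
    - [[0,0,-0.03],0]
    - [[0,0,-0.03],0]
    - [[0,0,0],0]
    - [[0,0,0],0]

```text
time_s: 18.8
eef_pos: [479.0, -315.7, 112.3]
ee_rot: [0.689, 0.159, 0.689, -0.159]
force: [-0.3, -0.1, -2.1]
grip_width: 0.424
```

Emit:
step_arm:
  commands:
    - [[0,0,-0.03],0]
    - [[0,0,0],0]
    - [[0,0,0],0]

```text
time_s: 19.1
eef_pos: [479.1, -315.8, 111.3]
ee_rot: [0.689, 0.159, 0.689, -0.159]
force: [0.7, -0.6, 0.6]
grip_width: 0.425
```

Emit:
step_arm:
  commands:
    - [[0,0,-0.02],0]
    - [[0,0,0],0]
    - [[0,0,0],0]

```text
time_s: 19.4
eef_pos: [479.3, -315.9, 111.3]
ee_rot: [0.689, 0.159, 0.689, -0.159]
force: [-0.5, 1.5, 6.9]
grip_width: 0.427
```

The foot is on the floor (force +7 N). Easing the grip and opening.

Emit:
step_arm:
  commands:
    - [[0,0,0],0]
    - [[0,0,0],0]
    - [[0,0,0],0]
  force: 20

```text
time_s: 19.7
eef_pos: [479.3, -315.9, 111.3]
ee_rot: [0.689, 0.159, 0.688, -0.159]
force: [0.1, 2.0, 6.0]
grip_width: 0.424
```

Emit:
step_arm:
  commands:
    - [[0,0,0],0]
    - [[0,0,0],0]
    - [[0,0,0],0]
    - [[0,0,0],0]
    - [[0,0,0],0]
  gripper: -1

```text
time_s: 20.2
eef_pos: [478.9, -315.8, 110.3]
ee_rot: [0.689, 0.159, 0.689, -0.159]
force: [-0.6, 0.3, 0.2]
grip_width: 1.0
```

Emit:
step_arm:
  commands:
    - [[0,0,0],0]
    - [[0,0,0],0]
    - [[0,0,0],0]
    - [[0,0,0],0]
    - [[0,0,0],0]

```text
time_s: 20.7
eef_pos: [479.0, -315.7, 110.3]
ee_rot: [0.689, 0.159, 0.689, -0.159]
force: [-0.1, -0.1, 0.7]
grip_width: 1.001
```

```bash
python3 - <<'E'
from rig import ctrl,capture
from h import *
c=capture("wrist"); cv2.imwrite("pics/w12.png",c["image"]);s=ctrl.sense(); print(s["eef_pos"],s["force"],s["grip_width"],s["time_s"])
E
```

```text
[ 478.9658253  -315.74972939  110.30405755] [0.18983444 0.56480619 0.48952422] 1.0007710617265484 20.75
```

View pics/w12.png

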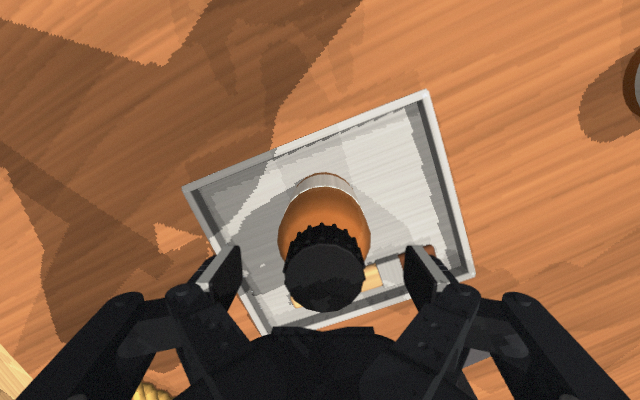

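The jaws are open and clear on both sides, with the bottle standing. Retreating straight up, then sideways for a clear view.

Emit:
step_arm:
  commands:
    - [[0,0,0.2],0]
    - [[0,0,0.5],0]
    - [[0,0,0.7],0]
    - [[0,0,0.8],0]
    - [[0,0,0.8],0]

```text
time_s: 21.25
eef_pos: [478.8, -315.6, 232.2]
ee_rot: [0.689, 0.159, 0.689, -0.159]
force: [0.3, -1.6, 0.1]
grip_width: 1.001
```

Emit:
step_arm:
  commands:
    - [[0,0,0.8],0]
    - [[0,0.6,0],0]
    - [[0,0.8,0],0]
    - [[0,0.8,0],0]
    - [[0,0.8,0],0]

```text
time_s: 21.75
eef_pos: [478.7, -194.5, 263.0]
ee_rot: [0.689, 0.159, 0.689, -0.159]
force: [0.2, 0.5, 0.0]
grip_width: 0.998
```

Emit:
step_arm:
  commands:
    - [[0,0.8,0],0]
    - [[0,0.8,0],0]
    - [[0,0,0],0]
    - [[0,0,0],0]
    - [[0,0,0],0]

```text
time_s: 22.25
eef_pos: [479.0, -132.6, 262.5]
ee_rot: [0.689, 0.159, 0.689, -0.159]
force: [0.8, -0.3, -0.6]
grip_width: 1.0
```

```bash
python3 - <<'E'
from rig import ctrl,capture
from h import *
c=capture("top"); cv2.imwrite("pics/t13.png",c["image"])
d=capture("scene"); cv2.imwrite("pics/s13.png",d["image"]); s=ctrl.sense(); print(s["eef_pos"],s["force"],s["time_s"])
cv2.imwrite("pics/s13c.png",cv2.resize(d["image"][210:340,110:290],None,fx=4,fy=4,interpolation=2))
m=(c["image"].max(axis=2)<60).astype(np.uint8)[235:290,425:490]
q=max(cv2.findContours(m,0,1)[0],key=cv2.contourArea);e=cv2.fitEllipse(q);print(e,onz(c,e[0][0]+425,e[0][1]+235,129))
E
```

```text
[ 478.94171944 -132.67417755  262.26998876] [ 0.38109407 -0.18876697  0.89900135] 22.35Traceback (most recent call last):
  File "<stdin>", line 7, in <module>
cv2.error: OpenCV(4.12.0) /io/opencv/modules/imgproc/src/shapedescr.cpp:361: error: (-201:Incorrect size of input array) There should be at least 5 points to fit the ellipse in function 'fitEllipseNoDirect'
```

View pics/t13.png

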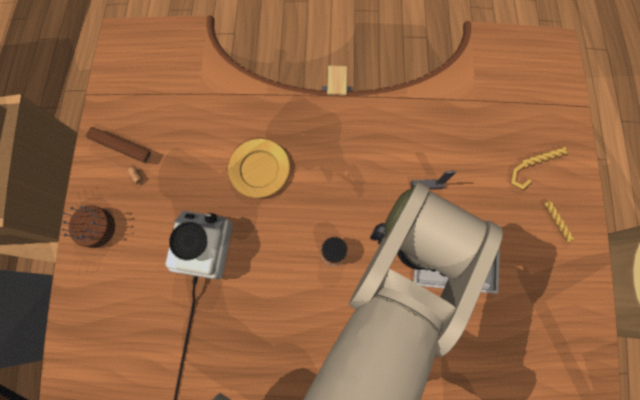

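View pics/s13.png

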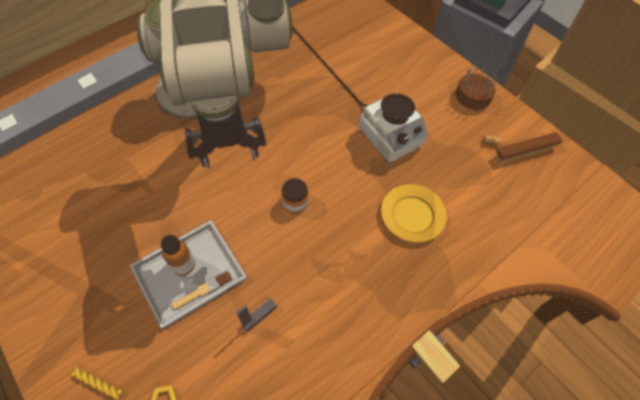

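View pics/s13c.png

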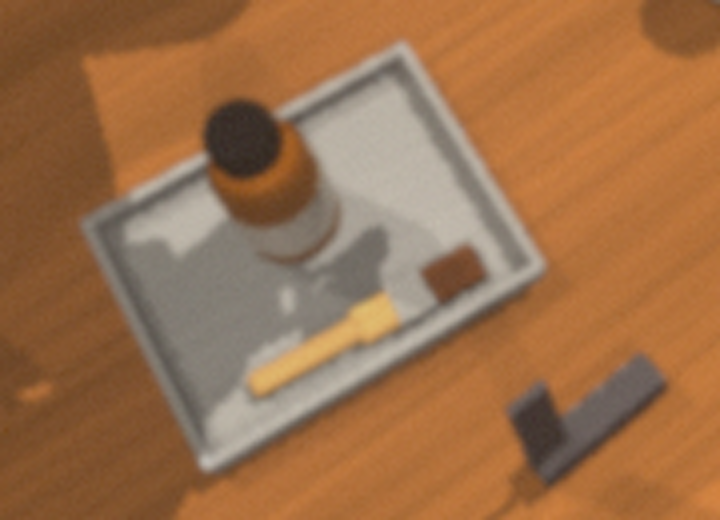

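The scene view shows the bottle standing in the tray's free half (cap at about (171,244), foot at (183,270)). The brush at (200,292) and the bystanders sit where they were, the cup at (398,107) is up, and the gripper is clear. Handing in.

```bash
python3 - <<'E'
from rig import ticket,ctrl,capture
from h import *
d=capture("scene")
print(proj(d,(479,-315.7,129)),proj(d,(479,-315.7,4)))
print(ticket.finish_job())
E
```

```text
[168.5245689  241.06577347] [182.66761051 263.49153762]
the job is handed in; nothing more can be done
None
```

I pressed the bottle into the mixer cup, held it there, stood it in the tray's free half beside the brush, and handed the job in at about 22 s. No verdict was reported.

- **Press:** I gripped the bottle by its cap and pressed until the force jumped to about 16 N with the height no longer changing, which is the cup's stop. I held it there for about 3 s. The estimated depth was about 8 mm, worked out from the tool height and force because the joint value can't be read directly.
- **Placing:** I lowered the bottle until its foot touched the tray floor (about 7 N), then released it. My estimate is about 30 mm to the free (-x) side of the tray's centre, standing upright. The final scene view agrees with that position to within about 4 px.
- **Final state:** That view shows the brush, jar, dish and square where they were, the cup back up and the gripper clear.
- **Checks that failed or disagreed:**
  - The top camera put the bottle and cup about 4 mm off in y, and the bottle also about 4 mm off in x, compared with the wrist camera. I used the wrist values, and the grip and fit went cleanly.
  - The last check from the top camera failed because the arm was hiding the tray.

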